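# Clamp a battery pack home in its charging cradle

## Robot

A 7-joint arm with a two-finger parallel gripper is mounted at the origin on the work surface. World frame = base frame: x ahead of the robot, y to its left, z up, the work surface at z = 0. Lengths are in m, angles in rad, forces in N, time in s.
With the tool pointing down it reaches from about 0.425 to 0.95 m from the base axis. Payload 4.7 kg.
Tool frame: the origin (TCP) lies on the front face of the gripper's body, between the roots of the fingers; the fingertips stand 70 mm ahead of it and the grasp point (between the pads) lies 51 mm ahead of it; z points along the fingers, y is the line along which they close (so a half turn about z gives the same grasp; the last joint's range is limited). The gripper opens to 87 mm and grips with 3 to 60 N. Pads are 19 mm wide; open, the fingers measure 117 mm over their backs; the gripper's body (75 mm by 190 mm) begins 51 mm behind the grasp point.
Start: joints at [-1.181, 0.469, -0.049, 1.532, 0.024, 1.141, -0.082], TCP at [0.274, 0.617, 0.292] pointing down, gripper open.
Joint ranges: [-2.59, 2.59], [-0.33, 1.99], [-1.39, 1.29], [0.1, 2.45], [-1.04, 4.18], [0.21, 1.99], [-2.66, 2.66]. Speed limits (rad/s): [2.57, 2.57, 3.14, 3.14, 3.14, 3.14, 3.14].

## Interface

Orientations are given as a unit quaternion [x, y, z, w].
In Python, from bench import observe, snapshot, ticket gives the robot as it stands.
- The arm moves only by the tool servo_tool, never from a script. Its arguments are lists of equal length, an entry for each row: "travel": the shift along the tool's x, y, z scaled (see below), a list of three; "rot": the turn, a rotation vector about the tool's x, y, z scaled (see below), a list of three; "grip": the opening in per cent of the stroke, from 0 (shut) to 100 (fully open). A call has 1 to 10 rows; each row is the pose to reach, as a shift and turn from the pose commanded when the call began, along the tool's axes at that moment; what a row does not reach only later rows make up. The controller multiplies each number of a shift by 100 mm and each number of a turn by 90 degrees. A row lasts 1/8 s, in which the tool goes at most 62.5 mm and 10.7 degrees, less where a joint would pass 70% of its speed; a pose out of reach is approached as far as the arm can. A call with a number of a shift or a turn outside -1 to 1 is refused whole. A call with a gripper value outside its range is refused whole. The fingers move at their own pace and stop on an object; "force" is the grip in N (left out, the last holds). Time passes only in rows, so rows that repeat a pose let the fingers close. It gives the time, the measured TCP pose, the force, the opening and the grip force at its end, in the units of the state.
- observe(): the state, without advancing time (a new reading comes with each control period).
- snapshot(name): name is "side" or "top"; returns a dict with "img" (480x640x3 uint8, red, green, blue), "range_z" (480x640 float32, m along the optical axis (not along the pixel's ray), 0 where there is no reading), "camera_matrix" (3x3 intrinsics, pixels), "world_from_camera" (4x4, takes a point from camera to world coordinates). Camera axes: x right, y down, z forward; pixel columns grow to the right and rows downward; lengths in m; the calibration is good to about 2 mm. A picture is of the moment at which its call begins.
- ticket.job_done(): hands the job in; it is judged then, once.
The state is a dict: "t": time; "qpos": joint angles; "joint_vel": joint speeds; "tau": joint torques, N m; "position": TCP position; "tool_rot": TCP orientation; "wrist_force": force on the tool from outside, world axes, zero at the start; "moment": the same for the moment, N m; "grip_width": finger opening in m; "grasp_force": force on a finger pad.
Only numpy, scipy, OpenCV 4.12 (cv2) and the standard library are available. Lean on these libraries where they do the work, as an engineer would, in place of code of your own. Each camera call takes 0.05 s, during which the arm holds its last target. There are 200 camera calls.

## Task

Stand the loose battery pack upright in the well of the charging cradle with its key rib in the well's key slot, then swing the hinged clamp over and press it down by its bar until you feel the pack come firmly home on the contacts. Press firmly but without force that would crack the pack, leave it clamped there, and do not disturb the other things on the table.

Things in the scene. Friction and masses are not known exactly. Their poses are not given: they have to be found in the camera images.
- pack: Grey plastic battery pack, an upright rectangular block 46 (its x) by 36 (its y) by 90 mm tall, about 0.22 kg, standing loose on the table. Origin at the centre of its underside, z up. A key rib 8 mm wide and 5 mm deep runs up the +x face from 8 to 50 mm above the underside. Grip it across the two y faces (36 mm) near its top.
- pack_rib (a point): Middle of the outer face of the pack's key rib: 28 mm along the pack's +x from its centre line, 29 mm above its underside.
- cradle: Charging cradle fixed to the table: grey foot plate 140 x 116 x 8 mm, black rectangular well, two hinge posts 122 mm tall. Origin on the table under the well's centre; x points from the well to the hinge, z up. Well 49 (x) by 39 (y) mm inside, walls 6 mm thick, with a key slot 12 mm wide and 7.5 mm deep in its +x wall. Over 50 N in all between pack and cradle breaks them.
- well_mouth (a point): Centre of the well's mouth, 62 mm above the table; from here a flared lead-in 4 mm wide leads down to the straight walls, which begin 56 mm above the table.
- well_floor (a point): Where the pack's underside rests when it is put in: the well's sprung floor, 32 mm above the table. Its spring bears 3.6 N, rising to 7.2 N when 24 mm lower. Hidden below it are firm sprung contacts (20 N per mm) whose height differs from cradle to cradle: they meet the pack's underside somewhere between 11 and 26 mm above the table. Home means that the pack bears on these contacts.
- clamp_angle (a joint): Angle of the clamp fork: 0 with its side bars level (lower than a pack lets it go), growing as it opens, 1.57 upright; it starts at 1.65 to 1.95 rad, its end 270 mm above the table. The stiff hinge (1.2 N m friction) stays where it is left, against gravity and springs. The pad meets a pack on the sprung floor at about 0.37 rad; the pack comes home somewhere between 0.27 and 0.05 rad.
- clamp_bar (a point): Middle of the clamp's round cross bar (14 mm thick, 76 mm long, along the cradle's y), 150 mm from the hinge: at the hinge plus (-150 cos, 0, 150 sin of the clamp angle) mm in the cradle's axes. Pull and press here. Swinging it takes 5 to 9 N square to the fork, a little more once the pad is on the pack; on the contacts it climbs steeply. Stop at 14 to 16 N.
- clamp: The hinged clamp: an aluminium fork of two side bars with a round cross bar at its end and a rubber pad under its middle. Origin on the hinge axis, which runs along the cradle's y, 75 mm along the cradle's x from the well's centre and 109 mm above the table; at clamp angle 0 its axes are parallel to the cradle's.
- clamp_pad (a point): Rubber pad, a ball of 9 mm radius under the middle of the fork, 75 mm from the hinge; it pushes on the middle of the pack's top. Point at the ball's centre, 5 mm under the fork's middle line. Its push is about 2 x (bar force - 6 N). With the pack home it must stay above 10 N, which the spring alone never gives; more than 35 N cracks the pack.
- driver_block: Bystander, fixed: wooden block 80 by 150 by 60 mm with four screwdrivers standing in it, 185 mm tall. Origin at the centre of its underside.
- mortise_hinge: Bystander: steel mortise hinge lying flat, 59 by 102 by 11 mm. Origin under its centre. Leave it alone.
- depth_gauge: Bystander: T-shaped blue plastic depth gauge lying flat, 70 by 120 by 20 mm. Origin under its crosspiece. Leave it alone.
- jar: Bystander: glass jar with a clip latch lid, 68 mm across, 78 mm tall. Origin at the centre of its underside. Leave it alone.
- centre_punch: Bystander: silver centre punch lying flat, 12 mm thick, 110 mm long along its x. Origin near its middle, on the table. Leave it alone.
- tea_glass: Bystander: tulip-shaped tea glass on a saucer 90 mm across, 93 mm tall. Origin at the centre of its underside. Leave it alone.
Mind the look-alikes: they are no part of the job. Several things have the shape of the pack; the one meant has the colours described above. Of the things shaped like the cradle, the grey one is meant.

How it is judged:
On the way, in this order (a step that is already met when the one before it is completed fails the run):
1. the pack stands in the well on its sprung floor, rib in the slot, with the clamp still open (horizontal distance between pack and cradle below 0.004 m and z of pack in the frame of cradle below 0.037 m and angle between pack's own z axis and vertical below 0.1 rad and x of pack_rib in the frame of cradle above 0.02 m and value of joint clamp_angle above 0.5 rad), for 0.2 s.
2. the clamp's pad pushes the pack onto its contacts (contact force between pack and clamp above 10 N and z of pack in the frame of cradle below 0.029 m), for 0.2 s.
At the end, for the whole second after the job is handed in: The pack is at rest in the well, within 4 mm of its centre and 0.08 rad of upright, rib in the slot, underside under 29 mm above the table; the clamp, below 0.35 rad, pushes on it by itself with more than 10 N (only possible with the pack home on the contacts) (all of step 2 and horizontal distance between pack and cradle below 0.004 m and angle between pack's own z axis and vertical below 0.08 rad and x of pack_rib in the frame of cradle above 0.02 m and value of joint clamp_angle below 0.35 rad and linear speed of pack below 0.01 m/s); the robot touches nothing.
It fails at once if the clamp's pad pushes on the pack with more than 35 N (contact force between pack and clamp above 35 N).
It fails at once if the pack is rammed into the cradle with more than 50 N (contact force between pack and cradle above 50 N).
It fails at once if a bystander is moved by more than 30 mm (distance of any of mortise_hinge, depth_gauge, jar, centre_punch, tea_glass from where it was at the start of the episode above 0.03 m).
It also fails if it takes over 72 s, if anything falls off the work surface, if the arm or the gripper's body presses on something with over 40 N, if the wrist force passes 120 N, or if a joint passes its speed limit or range.

## Working session

There is one attempt and no reset: what is moved stays moved. The work goes in short steps, Python scripts to look and compute and a tool call to move; the robot and the scene stay as the last step left them, time stands still between calls to the robot, and variables do not carry over. Pictures are saved under pics/ and viewed, at most 10 in all, crops included, and the job is handed in when it is done.

Besides the shell and the picture viewer there is one more tool, called after "Call:" as name(argument=value, ...), one argument or row to a line, values as JSON. servo_tool: Moves the arm, as the interface text tells. Its arguments: {"type":"object","properties":{"travel":{"type":"array","items":{"type":"array","items":{"type":"number"}}},"rot":{"type":"array","items":{"type":"array","items":{"type":"number"}}},"grip":{"type":"array","items":{"type":"number"}},"force":{"type":"number"}},"required":["travel","rot","grip"]}

```bash
mkdir -p pics; python3 - <<'E'
from bench import observe, snapshot
import cv2,numpy as np
s=observe();print({k:np.round(v,3).tolist() for k,v in s.items()})
for n in("side","top"):
    d=snapshot(n);cv2.imwrite(f"pics/{n}0.png",d["img"][:,:,::-1]);np.savez(f"{n}0.npz",**d)
    print(n,d["camera_matrix"].round(1).tolist(),d["world_from_camera"].round(3).tolist())
E
```

```text
{'t': 0.0, 'qpos': [-1.181, 0.469, -0.049, 1.534, 0.024, 1.141, -0.082], 'joint_vel': [0.001, 0.001, -0.0, 0.001, 0.001, 0.001, 0.0], 'tau': [-0.001, -50.798, -0.081, -23.614, -0.061, 0.038, 0.0], 'position': [0.274, 0.616, 0.291], 'tool_rot': [0.208, 0.978, -0.001, -0.0], 'wrist_force': [-0.505, -0.101, -0.491], 'moment': [-0.023, 0.014, 0.047], 'grasp_force': 0.0, 'grip_width': 0.087}
side [[491.7, 0.0, 320.0], [0.0, 491.7, 235.5], [0.0, 0.0, 1.0]] [[0.987, -0.095, 0.129, 0.397], [-0.16, -0.551, 0.819, -0.948], [-0.007, -0.829, -0.56, 0.701], [0.0, 0.0, 0.0, 1.0]]
top [[502.5, 0.0, 314.3], [0.0, 502.5, 239.8], [0.0, 0.0, 1.0]] [[0.017, -0.996, 0.092, 0.421], [-1.0, -0.015, 0.025, -0.045], [-0.024, -0.092, -0.995, 1.209], [0.0, 0.0, 0.0, 1.0]]
```

View pics/side0.png

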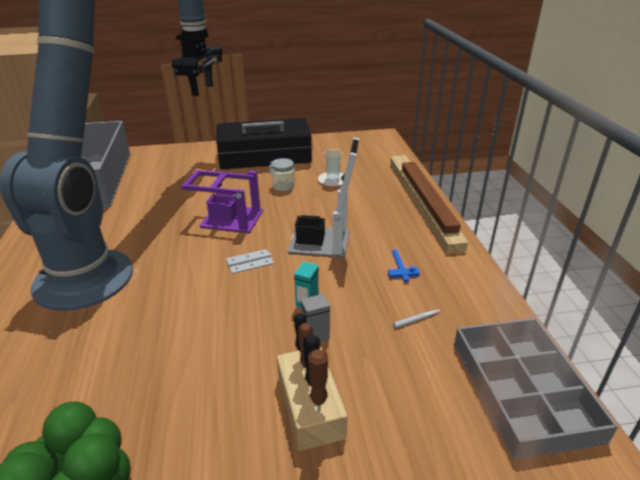

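View pics/top0.png

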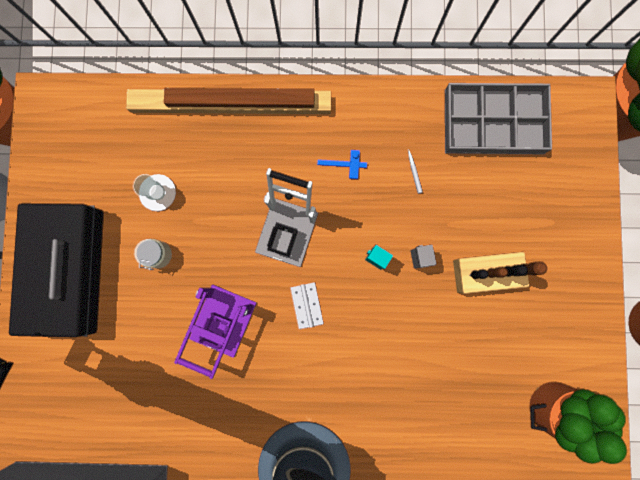

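The side view shows the grey pack at about (315,318), with the teal look-alike behind it at (306,283), and the grey cradle at (318,235). In the top view the pack is at (424,257), the grey cradle's well at (283,240) and its clamp bar near (290,178). Next I measure from depth and zoom in.

```bash
cat > h.py <<'E'
import numpy as np,cv2
def cloud(d):
    K=d["camera_matrix"];z=d["range_z"];v,u=np.mgrid[:480,:640]
    p=np.stack([(u-K[0,2])/K[0,0]*z,(v-K[1,2])/K[1,1]*z,z],-1)
    T=d["world_from_camera"];return p@T[:3,:3].T+T[:3,3]
def rect(P,m,name):
    r=cv2.minAreaRect((P[m][:,:2]*1000).astype(np.float32))
    print(name,m.sum(),"z",np.median(P[m][:,2]).round(4),"rect",np.round(r[0],1),np.round(r[1],1),round(r[2],1));return r
E
python3 - <<'E'
from h import *
T=np.load("top0.npz");S=np.load("side0.npz")
PT,PS=cloud(T),cloud(S)
u=np.arange(640)[None,:]+0*np.arange(480)[:,None];v=np.arange(480)[:,None]+0*u
def box(a,b,c,d):return (u>=a)&(u<c)&(v>=b)&(v<d)
zt=PT[...,2]
rect(PT,box(400,235,445,280)&(zt>.08),"pack top")
rect(PT,box(355,240,398,280)&(zt>.08),"teal top")
rect(PT,box(250,160,325,270)&(zt>.005)&(zt<.014),"plate")
rect(PT,box(262,215,305,262)&(zt>.05)&(zt<.075),"well rim")
m=box(255,160,325,215)&(zt>.2);rect(PT,m,"clamp hi");print(PT[m].max(0))
rect(PT,box(450,240,560,300)&(zt>.05)&(zt<.07),"driver block")
rect(PT,box(450,240,560,300)&(zt>.1),"drivers")
zs=PS[...,2]
rect(PS,box(295,290,335,345)&(zs>.085)&(zs<.1),"pack top side")
f=lambda I,a,b,c,d,w:cv2.resize(I[b:d,a:c],(w,w*(d-b)//(c-a)),interpolation=cv2.INTER_CUBIC)
A=f(T["img"],250,160,330,270,280);B=f(S["img"],285,255,345,345,280);C=f(S["img"],280,130,370,260,230)
M=np.zeros((430,800,3),np.uint8);x=0
for I in(A,B,C):
    M[:I.shape[0],x:x+I.shape[1]]=I[:430];x+=I.shape[1]
cv2.imwrite("pics/crop.png",M[:,:,::-1])
E
```

```text
pack top 355 z 0.0892 rect [ 471.2 -162.7] [ 46.8 250.8] 12.5
teal top 345 z 0.0893 rect [ 454.  -122.4] [ 52.1 159.2] 41.2
plate 1714 z 0.008 rect [594.2  52.1] [265.8 179. ] 0.9
well rim 338 z 0.0585 rect [529.2  59.6] [55.7 69.2] 72.5
clamp hi 458 z 0.2609 rect [549.2 -13.2] [252.5  76.9] 31.1
[0.64643009 0.07606567 1.2091633 ]
driver block 1789 z 0.059 rect [ 460.5 -424.6] [ 80.  151.3] 6.8
drivers 840 z 0.1653 rect [ 447.9 -269.6] [ 27.4 451.5] 5.3
pack top side 350 z 0.089 rect [ 484.1 -311.8] [138.2  52.8] 78.0
```

View pics/crop.png

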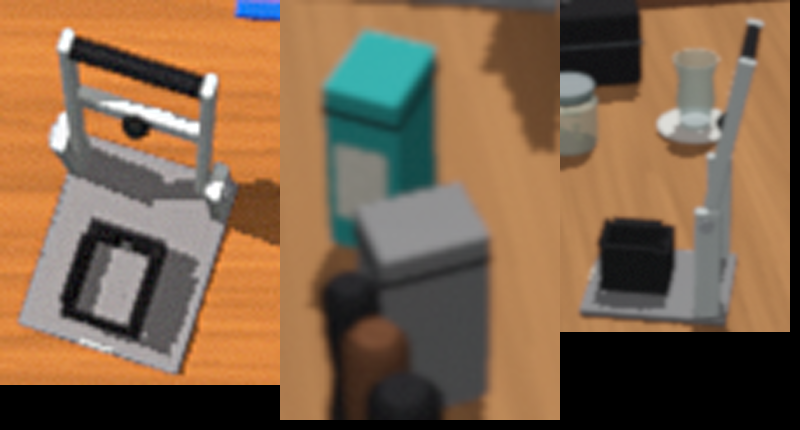

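The crop shows the cradle from above with its well and the clamp leaning back. The pack's rib is not on the face toward the side camera, as far as the drivers let me see. I'll clean the masks and look for the rib in depth.

```bash
cat >> h.py <<'E'
def big(P,m,name,ok=None):
    m=m&(P[...,2]<.4);n,l,s,c=cv2.connectedComponentsWithStats(m.astype(np.uint8),connectivity=8)
    k=1+np.argmax(s[1:,4]);return rect(P,l==k,name),l==k
E
python3 - <<'E'
from h import *
T=np.load("top0.npz");S=np.load("side0.npz")
PT,PS=cloud(T),cloud(S)
v,u=np.mgrid[:480,:640]
box=lambda a,b,c,d:(u>=a)&(u<c)&(v>=b)&(v<d)
zt=PT[...,2];zs=PS[...,2]
r,m=big(PT,box(400,235,445,280)&(zt>.085)&(zt<.094),"pack top");print(cv2.boxPoints(r).round(0).tolist())
r2,m2=big(PS,box(285,280,345,345)&(zs>.085)&(zs<.094),"pack top side");print(cv2.boxPoints(r2).round(0).tolist())
big(PT,box(355,240,398,280)&(zt>.085)&(zt<.094),"teal")
big(PT,box(250,180,325,270)&(zt>.005)&(zt<.012),"plate")
r,_=big(PT,box(262,215,305,262)&(zt>.056)&(zt<.07),"rim");print(cv2.boxPoints(r).round(0).tolist())
big(PT,box(255,160,325,215)&(zt>.2),"clamp")
dark=T["img"].max(2)<70
mb=box(262,165,320,200)&dark&(zt>.2)&(zt<.3);rect(PT,mb,"bar T");
ds=S["img"].max(2)<70
ms=box(340,135,365,165)&ds&(zs>.2)&(zs<.3);rect(PS,ms,"bar S")
# pack sides in pack frame
for nm,P,b in(("T",PT,box(400,235,445,280)),("S",PS,box(285,280,345,370))):
    for R in [r2 if nm=="S" else None]:pass
    c=np.array(cv2.minAreaRect((PT[m][:,:2]*1000).astype(np.float32))[0])
    q=P[b&(P[...,2]>.01)&(P[...,2]<.08)]
    q=q[np.linalg.norm(q[:,:2]*1000-c,axis=1)<42]
    print(nm,len(q));print(np.c_[q[:,:2]*1000-c,q[:,2]*1000].round(0).astype(int)[::max(1,len(q)//60)].tolist())
E
```

```text
pack top 324 z 0.0893 rect [ 494.2 -266.4] [45.7 36.3] 11.0
[[468.0, -253.0], [475.0, -289.0], [520.0, -280.0], [513.0, -244.0]]
pack top side 349 z 0.089 rect [ 492.4 -269. ] [46.4 37.2] 11.2
[[466.0, -255.0], [473.0, -292.0], [519.0, -283.0], [512.0, -246.0]]
teal 319 z 0.0893 rect [ 491.1 -164.6] [45.6 35.9] 58.8
plate 1568 z 0.008 rect [551.3  52.4] [115.4 139.9] 73.1
rim 230 z 0.0592 rect [528.7  59.8] [55.7 68.1] 72.4
[[488.0, 44.0], [553.0, 23.0], [570.0, 76.0], [505.0, 97.0]]
clamp 444 z 0.2608 rect [621.6  30.7] [89.7 26.2] 73.0
bar T 222 z 0.2618 rect [625.9  30.4] [74.  10.9] 73.3
bar S 47 z 0.2617 rect [629.2  31.7] [62.8  8.5] 71.7
T 124
[[27, 9, 40], [26, 6, 50], [26, 1, 48], [25, 9, 27], [18, 21, 54], [18, 21, 29], [16, 21, 55], [14, 21, 80], [16, 21, 27], [14, 21, 56], [12, 20, 77], [14, 20, 24], [12, 20, 50], [10, 21, 78], [11, 20, 23], [9, 20, 51], [8, 20, 73], [8, 20, 33], [7, 19, 55], [7, 20, 20], [5, 19, 42], [4, 19, 68], [5, 19, 16], [3, 18, 38], [2, 18, 64], [2, 18, 25], [0, 18, 52], [-1, 18, 78], [0, 17, 20], [-2, 17, 45], [-3, 17, 69], [-3, 17, 20], [-4, 17, 
[... 748 characters left out ...]
62], [-11, -20, 68], [4, -19, 64], [20, -15, 58], [-11, -21, 66], [4, -17, 60], [20, -15, 56], [-11, -21, 63], [6, -16, 56], [22, -14, 52], [-10, -22, 62], [6, -17, 54], [22, -15, 50], [-9, -20, 57], [6, -18, 53], [22, -16, 48], [-8, -21, 56], [8, -18, 51], [24, -15, 44], [-2, -21, 52], [14, -16, 45], [-10, -20, 50], [6, -17, 45], [21, -16, 41], [1, -15, 41], [16, -15, 38], [-4, -20, 43], [12, -16, 37], [-8, -19, 41], [8, -17, 36], [24, -14, 31], [6, -19, 36], [22, -13, 27], [4, -18, 33], [20, -14, 26], [2, -20, 32], [18, -14, 24], [0, -19, 29], [16, -16, 23], [-2, -19, 26], [13, -18, 23], [-4, -18, 23], [12, -17, 20], [-4, -21, 24], [12, -17, 17], [0, -18, 18], [16, -15, 12], [10, -16, 11]]
```

Call:
servo_tool(
  travel=[
    [-0.3,-0.2,-1],
    [-1,-0.7,-1],
    [-1,-0.7,-1],
    [-1,-0.7,-1],
  ],
  rot=[
    [0,0,0],
    [0,0,0],
    [0,0,0],
    [0,0,0],
  ],
  grip=[70,70,70,70],
)

```text
t: 0.6
position: [0.3409, 0.509, 0.3943]
tool_rot: [0.211, 0.977, 0.001, 0.001]
wrist_force: [-0.2, 1.4, 0.2]
grip_width: 0.0625
grasp_force: 0.0
```

Call:
servo_tool(
  travel=[
    [-0.5,-0.4,0],
    [-1,-0.8,0],
    [-1,-0.8,0],
  ],
  rot=[
    [0,0,0],
    [0,0,0],
    [0,0,0],
  ],
  grip=[70,70,70],
)

```text
t: 0.98
position: [0.3987, 0.3942, 0.3917]
tool_rot: [0.212, 0.977, -0.001, 0.0]
wrist_force: [-0.2, 0.8, 1.4]
grip_width: 0.0613
grasp_force: 0.0
```

Call:
servo_tool(
  travel=[
    [-0.4,-0.4,0],
    [-0.8,-0.8,0],
    [-1,-1,0],
  ],
  rot=[
    [0,0,0],
    [0,0,0],
    [0,0,0],
  ],
  grip=[70,70,70],
)

```text
t: 1.35
position: [0.4472, 0.2649, 0.3916]
tool_rot: [0.209, 0.978, -0.0, -0.0]
wrist_force: [-0.5, -0.2, -0.2]
grip_width: 0.0612
grasp_force: 0.0
```

Call:
servo_tool(
  travel=[
    [-0.4,-0.4,0],
    [-0.8,-0.8,0],
    [-1,-1,0],
  ],
  rot=[
    [0,0,0],
    [0,0,0],
    [0,0,0],
  ],
  grip=[70,70,70],
)

```text
t: 1.72
position: [0.4981, 0.133, 0.3916]
tool_rot: [0.209, 0.978, -0.0, -0.0]
wrist_force: [-0.2, 0.2, -0.3]
grip_width: 0.0609
grasp_force: 0.0
```

Call:
servo_tool(
  travel=[
    [-0.2,-0.5,0],
    [-0.4,-0.92,0],
    [-0.4,-0.92,0],
  ],
  rot=[
    [0,0,0],
    [0,0,0],
    [0,0,0],
  ],
  grip=[70,70,70],
)

```text
t: 2.1
position: [0.4968, 0.0317, 0.3919]
tool_rot: [0.21, 0.978, -0.0, -0.0]
wrist_force: [0.4, 1.0, -0.6]
grip_width: 0.0607
grasp_force: 0.0
```

Call:
servo_tool(
  travel=[
    [-0.2,-0.5,0],
    [-0.4,-0.92,0],
    [-0.4,-0.92,0],
  ],
  rot=[
    [0,0,0],
    [0,0,0],
    [0,0,0],
  ],
  grip=[70,70,70],
)

```text
t: 2.48
position: [0.4961, -0.0678, 0.3919]
tool_rot: [0.21, 0.978, -0.0, -0.0]
wrist_force: [-1.2, 0.8, 0.3]
grip_width: 0.0608
grasp_force: 0.0
```

Call:
servo_tool(
  travel=[
    [-0.2,-0.5,0],
    [-0.4,-0.92,0],
    [-0.4,-0.92,0],
  ],
  rot=[
    [0,0,0],
    [0,0,0],
    [0,0,0],
  ],
  grip=[70,70,70],
)

```text
t: 2.85
position: [0.4954, -0.1677, 0.3918]
tool_rot: [0.209, 0.978, -0.0, -0.0]
wrist_force: [0.1, 1.2, -0.7]
grip_width: 0.0605
grasp_force: 0.0
```

Call:
servo_tool(
  travel=[
    [-0.2,-0.5,0],
    [-0.4,-0.92,0],
    [-0.4,-0.92,0],
    [-0.4,-0.92,0],
    [-0.4,-0.92,0],
  ],
  rot=[
    [0,0,-0.1],
    [0,0,-0.2],
    [0,0,-0.3],
    [0,0,-0.391],
    [0,0,-0.391],
  ],
  grip=[70,70,70,70,70],
)

```text
t: 3.48
position: [0.4957, -0.264, 0.3915]
tool_rot: [-0.099, 0.995, 0.001, -0.0]
wrist_force: [0.6, -0.2, -0.5]
grip_width: 0.0608
grasp_force: 0.0
```

```bash
python3 - <<'E'
from h import *
from bench import observe
s=observe();print(np.round(s["qpos"],2),np.round(s["position"],4),np.round(s["tool_rot"],3),s["t"])
T=np.load("top0.npz");S=np.load("side0.npz")
PT,PS=cloud(T),cloud(S)
v,u=np.mgrid[:480,:640]
box=lambda a,b,c,d:(u>=a)&(u<c)&(v>=b)&(v<d)
for P,b in((PT,box(450,240,560,300)),(PS,box(270,290,345,440))):
    m=b&(P[...,2]>.1)&(P[...,2]<.25)&(P[...,1]<-.30);q=P[m]
    for lo in np.arange(-.48,-.3,.02):
        w=q[(q[:,1]>lo)&(q[:,1]<=lo+.02)]
        if len(w):print(lo.round(2),len(w),"x",w[:,0].min().round(3),w[:,0].max().round(3),"zmax",w[:,2].max().round(3))
# cradle frame about plate centre
a=np.radians(-16.9);c=np.array([.5513,.0524]);R=np.array([[np.cos(a),-np.sin(a)],[np.sin(a),np.cos(a)]])
for nm,P,b in(("T",PT,box(255,200,325,270)),("S",PS,box(285,200,355,260))):
    q=P[b];q=q[(q[:,2]>.05)&(q[:,2]<.13)];l=(q[:,:2]-c)@R
    w=q[:,2]<.07;w&=(abs(l)<.06).all(1)
    for i in(0,1):print(nm,"rim hist axis",i,np.histogram(l[w,i]*1000,bins=np.arange(-65,66,5))[0].tolist())
    p=(q[:,2]>.1)&(abs(l[:,0])<.08);print(nm,"posts",np.histogram(l[p,0]*1000,bins=np.arange(30,80,3))[0].tolist(),np.histogram(l[p,1]*1000,bins=np.arange(-65,66,5))[0].tolist())
E
```

```text
[ 0.03  0.22  0.47  1.69 -0.1   1.26  2.29] [ 0.4957 -0.264   0.3915] [-0.099  0.995  0.001 -0.   ] 3.475
-0.48 204 x 0.454 0.481 zmax 0.188
-0.46 70 x 0.451 0.475 zmax 0.182
-0.44 150 x 0.451 0.474 zmax 0.182
-0.42 106 x 0.447 0.47 zmax 0.176
-0.4 84 x 0.451 0.467 zmax 0.171
-0.38 139 x 0.444 0.463 zmax 0.163
-0.48 87 x 0.452 0.479 zmax 0.186
-0.46 338 x 0.449 0.473 zmax 0.181
-0.44 20 x 0.451 0.471 zmax 0.18
-0.42 266 x 0.446 0.468 zmax 0.171
-0.4 49 x 0.445 0.459 zmax 0.158
-0.38 157 x 0.442 0.463 zmax 0.161
T rim hist axis 0 [0, 23, 46, 22, 16, 16, 18, 16, 16, 17, 16, 17, 19, 41, 41, 14, 0, 0, 0, 0, 8, 5, 4, 0, 0, 0]
T rim hist axis 1 [0, 4, 2, 1, 0, 0, 0, 25, 58, 30, 19, 19, 11, 10, 17, 23, 25, 70, 31, 0, 0, 0, 7, 3, 0, 0]
T posts [0, 0, 5, 16, 31, 21, 12, 11, 7, 7, 6, 0, 0, 0, 0, 0] [0, 20, 27, 21, 10, 4, 0, 0, 0, 0, 0, 0, 0, 0, 0, 0, 0, 0, 0, 0, 7, 7, 12, 7, 1, 0]
S rim hist axis 0 [0, 19, 37, 14, 16, 19, 17, 19, 18, 18, 15, 19, 21, 25, 30, 7, 0, 0, 0, 0, 7, 13, 13, 17, 27, 0]
S rim hist axis 1 [0, 44, 16, 0, 0, 0, 5, 65, 34, 14, 13, 7, 9, 9, 15, 16, 43, 59, 5, 0, 0, 7, 9, 1, 0, 0]
S posts [0, 0, 9, 9, 10, 18, 20, 18, 17, 22, 9, 0, 0, 0, 0, 0] [12, 66, 25, 18, 11, 0, 0, 0, 0, 0, 0, 0, 0, 0, 0, 0, 0, 0, 0, 0, 0, 0, 0, 0, 0, 0]
```

Call:
servo_tool(
  travel=[
    [-0.02,-0.032,0.4],
    [-0.02,-0.032,0.8],
    [-0.02,-0.032,1],
  ],
  rot=[
    [0,0,0],
    [0,0,0],
    [0,0,0],
  ],
  grip=[70,70,70],
)

```text
t: 3.85
position: [0.497, -0.2669, 0.2896]
tool_rot: [-0.098, 0.995, 0.001, -0.001]
wrist_force: [1.5, -0.5, -0.3]
grip_width: 0.0612
grasp_force: 0.0
```

Call:
servo_tool(
  travel=[
    [0,0,0.4],
    [0,0,0.7],
    [0,0,0.9],
    [0,0,0.9],
  ],
  rot=[
    [0,0,0],
    [0,0,0],
    [0,0,0],
    [0,0,0],
  ],
  grip=[70,70,70,70],
)

```text
t: 4.35
position: [0.4968, -0.2674, 0.2005]
tool_rot: [-0.098, 0.995, 0.001, -0.002]
wrist_force: [-0.4, -0.8, 0.3]
grip_width: 0.061
grasp_force: 0.0
```

```bash
python3 - <<'E'
from bench import observe, snapshot
import cv2,numpy as np
s=observe();print(s["position"],s["tool_rot"])
T=snapshot("top")["img"];S=snapshot("side")["img"]
f=lambda I,a,b,c,d:cv2.resize(I[b:d,a:c],(400,400*(d-b)//(c-a)),interpolation=cv2.INTER_CUBIC)
cv2.imwrite("pics/hover.png",np.hstack([f(T,360,190,500,330),f(S,240,190,400,350)])[:,:,::-1])
E
```

```text
[ 0.49681704 -0.26738847  0.20049315] [-0.09783695  0.99520034  0.00129666 -0.00159198]
```

View pics/hover.png

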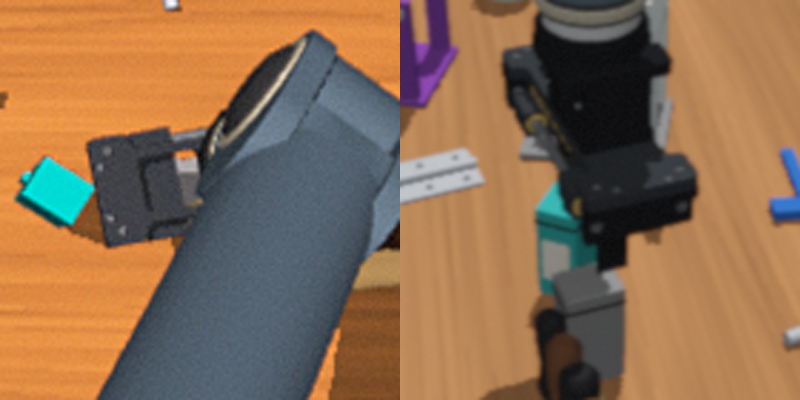

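The hover view shows the gripper over the grey pack, whose top is at about (590,285) in the right crop. The teal pack sits clear to the north and the drivers are just in front.

Call:
servo_tool(
  travel=[
    [0,0,0.3],
    [0,0,0.55],
    [0,0,0.7],
    [0,0,0.77],
    [0,0,0.77],
  ],
  rot=[
    [0,0,0],
    [0,0,0],
    [0,0,0],
    [0,0,0],
    [0,0,0],
  ],
  grip=[70,70,70,70,70],
)

```text
t: 5.08
position: [0.497, -0.2698, 0.1255]
tool_rot: [-0.097, 0.995, -0.0, 0.0]
wrist_force: [0.5, 0.9, 0.1]
grip_width: 0.0611
grasp_force: 0.0
```

Call:
servo_tool(
  travel=[
    [0,0,0],
    [0,0,0],
    [0,0,0],
    [0,0,0],
    [0,0,0],
    [0,0,0],
  ],
  rot=[
    [0,0,0],
    [0,0,0],
    [0,0,0],
    [0,0,0],
    [0,0,0],
    [0,0,0],
  ],
  grip=[30,30,30,30,30,30],
  force=30,
)

```text
t: 5.82
position: [0.4968, -0.2695, 0.1254]
tool_rot: [-0.098, 0.995, 0.0, 0.0]
wrist_force: [-0.2, 1.1, 3.5]
grip_width: 0.0367
grasp_force: 29.5
```

Call:
servo_tool(
  travel=[
    [0,0,-0.2],
    [0,0,-0.6],
    [0,0,-0.9],
    [0,0,-0.9],
  ],
  rot=[
    [0,0,0],
    [0,0,0],
    [0,0,0],
    [0,0,0],
  ],
  grip=[30,30,30,30],
)

```text
t: 6.32
position: [0.4974, -0.2706, 0.2167]
tool_rot: [-0.097, 0.995, -0.001, 0.002]
wrist_force: [0.5, 0.0, -3.2]
grip_width: 0.0359
grasp_force: 29.5
```

Call:
servo_tool(
  travel=[
    [0,0,-0.3],
    [-0.1,0.3,-0.6],
    [-0.2,0.7,-0.8],
    [-0.3,1,-0.8],
    [-0.3,1,-0.8],
  ],
  rot=[
    [0,0,0],
    [0,0,0],
    [0,0,0],
    [0,0,0],
    [0,0,0],
  ],
  grip=[30,30,30,30,30],
)

```text
t: 6.95
position: [0.5066, -0.1624, 0.2932]
tool_rot: [-0.1, 0.995, 0.001, -0.001]
wrist_force: [-0.8, -0.9, -2.6]
grip_width: 0.0366
grasp_force: 29.5
```

Call:
servo_tool(
  travel=[
    [-0.2,0.4,0],
    [-0.3,0.8,0],
    [-0.3,1,0],
    [-0.3,1,0],
  ],
  rot=[
    [0,0,0],
    [0,0,0],
    [0,0,0],
    [0,0,0],
  ],
  grip=[30,30,30,30],
)

```text
t: 7.45
position: [0.5161, -0.0613, 0.2936]
tool_rot: [-0.099, 0.995, 0.0, -0.001]
wrist_force: [0.7, -1.2, -2.7]
grip_width: 0.0361
grasp_force: 29.5
```

Call:
servo_tool(
  travel=[
    [-0.1,0.4,0],
    [-0.2,0.8,0],
    [-0.33,1,0],
    [-0.33,1,0],
    [-0.33,1,0],
  ],
  rot=[
    [0,0,0.1],
    [0,0,0.2],
    [0,0,0.28],
    [0,0,0.312],
    [0,0,0.312],
  ],
  grip=[30,30,30,30,30],
)

```text
t: 8.07
position: [0.5298, 0.0406, 0.2944]
tool_rot: [0.148, 0.989, -0.001, -0.0]
wrist_force: [0.2, -0.8, -2.5]
grip_width: 0.0365
grasp_force: 29.5
```

```bash
python3 - <<'E'
from bench import observe, snapshot
from h import *
s=observe();print(s["position"],s["tool_rot"],s["qpos"].round(2) if hasattr(s["qpos"],"round") else s["qpos"],s["wrist_force"],s["grip_width"])
ds={n:snapshot(n) for n in("top","side")}
for n in ds:np.savez(n+"1.npz",**ds[n])
f=lambda I,a,b,c,d:cv2.resize(I[b:d,a:c],(400,400*(d-b)//(c-a)),interpolation=cv2.INTER_CUBIC)
cv2.imwrite("pics/above.png",np.hstack([f(ds["top"]["img"],220,150,360,290),f(ds["side"]["img"],250,120,390,260)])[:,:,::-1])
E
```

```text
[0.52979585 0.04060345 0.29439629] [ 1.47727205e-01  9.89027685e-01 -8.62086143e-04 -4.10593046e-04] [-0.48  0.24  0.39  1.89 -0.1   1.04  1.23] [ 0.15735917 -0.82772502 -2.53363938] 0.03648475651064384
```

View pics/above.png

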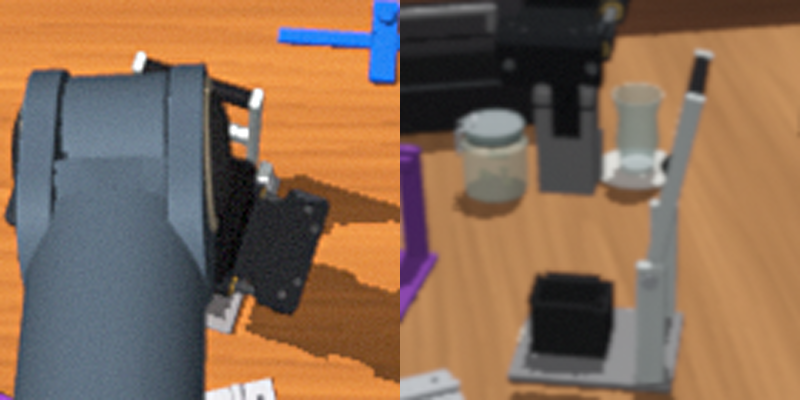

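The pack hangs above the well: its lower part is at (570,160) in the right crop and the well at (572,315). The top camera is blocked by the arm. I measure pack and well in the side depth image, and check for the rib.

```bash
python3 - <<'E'
from h import *
S=np.load("side1.npz");P=cloud(S);S0=np.load("side0.npz");P0=cloud(S0);T0=np.load("top0.npz");PT=cloud(T0)
v,u=np.mgrid[:480,:640];box=lambda a,b,c,d:(u>=a)&(u<c)&(v>=b)&(v<d)
a=np.radians(-16.9);R=np.array([[np.cos(a),-np.sin(a)],[np.sin(a),np.cos(a)]])
tcp=np.array([.5298,.0406])
m=box(285,140,345,190);q=P[m];q=q[(abs(q[:,:2]-tcp)<.06).all(1)&(q[:,2]<.25)&(q[:,2]>.13)]
l=(q[:,:2]-tcp)@R*1000
for z in np.arange(.15,.25,.008):
    w=(q[:,2]>=z)&(q[:,2]<z+.008)
    if w.sum():
        f=w&(l[:,1]<-8);print(z.round(3),w.sum(),"x",l[w,0].min().round(1),l[w,0].max().round(1),"y med",np.median(l[w,1]).round(1),"right pts",l[w][np.argsort(-l[w,0])[:4]].round(0).tolist())
print("bottom z",q[:,2].min())
# cradle in world-ref frame, both cameras (origin nominal well centre)
c=np.array([.5274,.0597])
for n,Q,b in(("S0",P0,box(285,200,355,260)),("S1",P,box(285,200,355,260)),("T0",PT,box(255,200,325,270))):
    h=Q[b];k=(h[:,:2]-c)@R*1000;z=h[:,2]
    in_=(abs(k)<45).all(1)
    pl=(z>.004)&(z<.012);print(n,"plate x",np.percentile(k[pl,0],[0.5,99.5]).round(1),"y",np.percentile(k[pl,1],[.5,99.5]).round(1))
    r=in_&(z>.0585)&(z<.066);print("  rim x",np.percentile(k[r,0],[1,99]).round(1),"y",np.percentile(k[r,1],[1,99]).round(1),"z",np.median(z[r]).round(4),
      "inner x edges",np.sort(k[r&(abs(k[:,1])<12),0]).round(0).tolist(),"inner y edges",np.sort(k[r&(abs(k[:,0])<15),1]).round(0).tolist())
E
```

```text
0.166 40 x -24.8 19.6 y med -15.6 right pts [[20.0, -4.0], [19.0, -17.0], [19.0, -15.0], [18.0, -11.0]]
0.174 69 x -24.5 24.1 y med -15.8 right pts [[24.0, -3.0], [24.0, -2.0], [22.0, -3.0], [22.0, -1.0]]
0.182 70 x -26.4 24.4 y med -16.3 right pts [[24.0, -5.0], [24.0, -4.0], [24.0, -2.0], [22.0, -3.0]]
0.19 76 x -25.9 24.1 y med -16.9 right pts [[24.0, -2.0], [24.0, -1.0], [24.0, 0.0], [22.0, -2.0]]
0.198 77 x -26.3 24.5 y med -16.5 right pts [[25.0, -5.0], [24.0, -5.0], [24.0, -4.0], [22.0, -4.0]]
0.206 74 x -25.5 24.6 y med -17.6 right pts [[25.0, -6.0], [24.0, -5.0], [24.0, -1.0], [23.0, -7.0]]
0.214 75 x -25.3 24.5 y med -17.4 right pts [[25.0, -5.0], [24.0, -3.0], [24.0, -3.0], [24.0, -3.0]]
0.222 67 x -24.9 19.7 y med -18.9 right pts [[20.0, 15.0], [20.0, 15.0], [20.0, -1.0], [20.0, 15.0]]
0.23 70 x -24.4 19.7 y med -20.8 right pts [[20.0, -17.0], [20.0, -0.0], [20.0, 0.0], [19.0, 1.0]]
0.238 75 x -26.0 20.1 y med -20.0 right pts [[20.0, -19.0], [20.0, -0.0], [20.0, 16.0], [20.0, 1.0]]
0.246 38 x -26.3 19.3 y med -19.5 right pts [[19.0, 3.0], [19.0, -13.0], [19.0, 4.0], [18.0
[... 954 characters left out ...]
5.0]
T0 plate x [-51.   94.2] y [-82.2  61.1]
  rim x [-32.5  33.9] y [-26.9  27.9] z 0.0604 inner x edges [-32.0, -32.0, -32.0, -32.0, -31.0, -31.0, -31.0, -30.0, -30.0, -30.0, -29.0, -29.0, -29.0, -29.0, -29.0, -29.0, -28.0, -27.0, -27.0, -26.0, -26.0, 26.0, 26.0, 27.0, 29.0, 29.0, 30.0, 30.0, 31.0, 32.0, 32.0, 32.0, 34.0, 35.0] inner y edges [-27.0, -27.0, -26.0, -26.0, -26.0, -26.0, -26.0, -26.0, -26.0, -25.0, -25.0, -25.0, -25.0, -24.0, -24.0, -24.0, -24.0, -24.0, -23.0, -23.0, -23.0, -23.0, -22.0, -22.0, -21.0, -21.0, -20.0, -20.0, -20.0, 20.0, 21.0, 21.0, 21.0, 22.0, 23.0, 24.0, 24.0, 24.0, 24.0, 25.0, 25.0, 25.0, 25.0, 25.0, 25.0, 25.0, 25.0, 26.0, 26.0, 26.0, 26.0, 27.0, 28.0, 28.0]
```

Call:
servo_tool(
  travel=[
    [0.05,0.133,0],
    [0.05,0.133,0.3],
    [0.05,0.133,0.6],
    [0.05,0.133,0.8],
    [0.05,0.133,0.85],
    [0.05,0.133,0.85],
  ],
  rot=[
    [0,0,0],
    [0,0,0],
    [0,0,0],
    [0,0,0],
    [0,0,0],
    [0,0,0],
  ],
  grip=[30,30,30,30,30,30],
)

```text
t: 8.93
position: [0.529, 0.0572, 0.2105]
tool_rot: [0.147, 0.989, 0.0, 0.0]
wrist_force: [-0.2, 0.2, -1.0]
grip_width: 0.0356
grasp_force: 29.5
```

```bash
python3 - <<'E'
from bench import observe, snapshot
from h import *
s=observe();tcp=np.array(s["position"]);print(tcp,s["tool_rot"],s["wrist_force"])
S=snapshot("side");np.savez("side2.npz",**S);P=cloud(S)
v,u=np.mgrid[:480,:640];box=lambda a,b,c,d:(u>=a)&(u<c)&(v>=b)&(v<d)
a=np.radians(-17.);R=np.array([[np.cos(a),-np.sin(a)],[np.sin(a),np.cos(a)]])
q=P[box(270,120,370,260)];l=(q[:,:2]-tcp[:2])@R*1000;z=q[:,2]*1000
k=(abs(l)<45).all(1)
for zz in range(36,150,6):
    w=k&(z>=zz)&(z<zz+6)
    if w.sum()>3:print(zz,w.sum(),"x",np.percentile(l[w,0],[2,98]).round(1),"y",np.percentile(l[w,1],[2,25,50,98]).round(1))
I=S["img"][130:260,260:390];cv2.imwrite("pics/low.png",cv2.resize(I,(560,560),interpolation=cv2.INTER_CUBIC)[:,:,::-1])
E
```

```text
[0.52902384 0.05715065 0.21052656] [1.46634412e-01 9.89190720e-01 1.78144875e-04 1.89403899e-04] [-0.19715548  0.20545885 -0.98112699]
36 99 x [-31.1  33. ] y [-27.4 -24.6 -22.   24.3]
42 104 x [-29.5  33.2] y [-27.6 -23.5 -20.7  23.8]
48 117 x [-30.7  33.2] y [-27.  -23.4 -15.2  23.7]
54 172 x [-34.8  32.5] y [-27.8 -21.1   4.4  27. ]
60 36 x [-34.9  28.6] y [-29.3 -25.9 -16.6  21.5]
84 30 x [-22.8  17.9] y [-19.1 -16.8 -16.1 -11.7]
90 40 x [-22.4  21. ] y [-19.  -16.9 -16.1  -4.2]
96 53 x [-23.4  24.2] y [-19.5 -17.4 -16.2  -0.8]
102 46 x [-24.1  24.5] y [-19.4 -17.5 -16.6  -2.3]
108 49 x [-25.8  24.5] y [-20.3 -17.6 -16.6   0.3]
114 54 x [-25.5  24. ] y [-21.4 -17.6 -16.7  -2.7]
120 48 x [-25.   24.5] y [-20.7 -18.2 -16.5  -2.8]
126 54 x [-24.9  24.4] y [-22.2 -18.3 -17.2  -1.3]
132 42 x [-25.   24.6] y [-20.9 -17.7 -16.2   2.7]
138 36 x [-24.4  19.9] y [-29.2 -24.9 -21.2  -0. ]
144 44 x [-24.1  19.6] y [-29.9 -27.1 -20.7   0.7]
```

View pics/low.png

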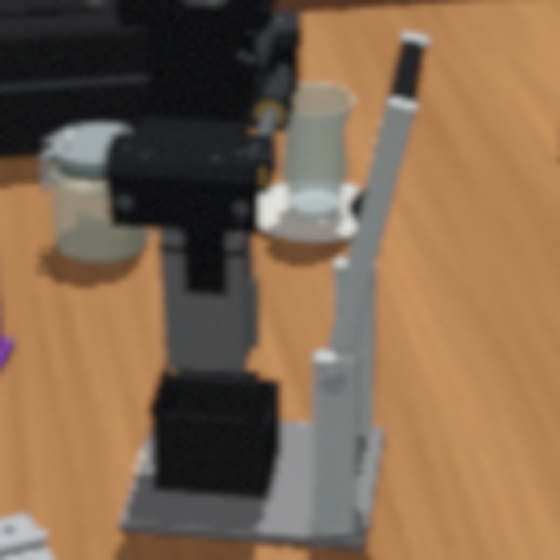

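The pack's underside is right above the well mouth, and the rib faces the hinge. In the crop the pack is at (208,330) and the well at (217,430). I shift it slightly and descend, feeling the force.

Call:
servo_tool(
  travel=[
    [-0.004,-0.015,0],
    [-0.004,-0.015,0.1],
    [-0.004,-0.015,0.2],
    [-0.004,-0.015,0.25],
    [-0.004,-0.015,0.25],
  ],
  rot=[
    [0,0,0],
    [0,0,0],
    [0,0,0],
    [0,0,0],
    [0,0,0],
  ],
  grip=[30,30,30,30,30],
)

```text
t: 9.6
position: [0.5284, 0.0552, 0.1845]
tool_rot: [0.147, 0.989, -0.0, -0.001]
wrist_force: [0.3, 0.8, -2.3]
grip_width: 0.0361
grasp_force: 29.5
```

Call:
servo_tool(
  travel=[
    [0,0,0.04],
    [0,0,0.07],
    [0,0,0.07],
    [0,0,0.07],
  ],
  rot=[
    [0,0,0],
    [0,0,0],
    [0,0,0],
    [0,0,0],
  ],
  grip=[30,30,30,30],
)

```text
t: 10.1
position: [0.5288, 0.0552, 0.1783]
tool_rot: [0.147, 0.989, 0.0, 0.0]
wrist_force: [0.2, 0.5, -3.0]
grip_width: 0.036
grasp_force: 29.5
```

Call:
servo_tool(
  travel=[
    [0,0,0.03],
    [0,0,0.06],
    [0,0,0.08],
    [0,0,0.08],
  ],
  rot=[
    [0,0,0],
    [0,0,0],
    [0,0,0],
    [0,0,0],
  ],
  grip=[30,30,30,30],
)

```text
t: 10.6
position: [0.5286, 0.0554, 0.17]
tool_rot: [0.147, 0.989, 0.0, -0.0]
wrist_force: [0.7, -0.6, -1.4]
grip_width: 0.0363
grasp_force: 29.5
```

Call:
servo_tool(
  travel=[
    [0,0,0.03],
    [0,0,0.06],
    [0,0,0.08],
    [0,0,0.08],
    [0,0,0.08],
  ],
  rot=[
    [0,0,0],
    [0,0,0],
    [0,0,0],
    [0,0,0],
    [0,0,0],
  ],
  grip=[30,30,30,30,30],
)

```text
t: 11.22
position: [0.5287, 0.0555, 0.1622]
tool_rot: [0.147, 0.989, 0.0, -0.0]
wrist_force: [1.4, 1.2, -3.6]
grip_width: 0.036
grasp_force: 29.5
```

Call:
servo_tool(
  travel=[
    [0,0,0.02],
    [0,0,0.045],
    [0,0,0.045],
    [0,0,0.045],
  ],
  rot=[
    [0,0,0],
    [0,0,0],
    [0,0,0],
    [0,0,0],
  ],
  grip=[30,30,30,30],
)

```text
t: 11.72
position: [0.5289, 0.0556, 0.1576]
tool_rot: [0.147, 0.989, 0.0, 0.0]
wrist_force: [1.6, 2.8, -3.9]
grip_width: 0.0363
grasp_force: 29.5
```

Call:
servo_tool(
  travel=[
    [0,0,0],
    [0,0,0],
    [0,0,0],
    [0,0,0],
  ],
  rot=[
    [0,0,0],
    [0,0,0],
    [0,0,0],
    [0,0,0],
  ],
  grip=[70,70,70,70],
)

```text
t: 12.22
position: [0.5286, 0.055, 0.1578]
tool_rot: [0.147, 0.989, -0.0, -0.0]
wrist_force: [0.5, -0.6, 0.0]
grip_width: 0.0595
grasp_force: 0.0
```

Call:
servo_tool(
  travel=[
    [0,0,-0.3],
    [0,0,-0.7],
    [0,0,-1],
    [0,0,-1],
  ],
  rot=[
    [0,0,0],
    [0,0,0],
    [0,0,0],
    [0,0,0],
  ],
  grip=[70,70,70,70],
)

```text
t: 12.72
position: [0.5299, 0.0552, 0.2601]
tool_rot: [0.147, 0.989, 0.001, 0.002]
wrist_force: [-0.1, -0.4, -0.5]
grip_width: 0.0607
grasp_force: 0.0
```

```bash
python3 - <<'E'
from bench import observe, snapshot
from h import *
s=observe();tcp=np.array([.5287,.0555]);print(s["position"],s["tool_rot"],s["wrist_force"])
S=snapshot("side");np.savez("side3.npz",**S);P=cloud(S)
v,u=np.mgrid[:480,:640];box=lambda a,b,c,d:(u>=a)&(u<c)&(v>=b)&(v<d)
a=np.radians(-17.);R=np.array([[np.cos(a),-np.sin(a)],[np.sin(a),np.cos(a)]])
q=P[box(270,120,370,260)];l=(q[:,:2]-tcp)@R*1000;z=q[:,2]*1000
k=(abs(l)<45).all(1)
for zz in range(54,150,6):
    w=k&(z>=zz)&(z<zz+6)
    if w.sum()>3:print(zz,w.sum(),"x",np.percentile(l[w,0],[2,98]).round(1),"y",np.percentile(l[w,1],[2,50,98]).round(1))
w=k&(z>112)&(z<135);print("top z",np.median(z[w]),np.percentile(z[w],[5,95]))
# bar
m=box(340,135,365,165)&(S["img"].max(2)<70)&(P[...,2]>.2)&(P[...,2]<.3);rect(P,m,"bar")
I=S["img"][110:260,260:410];cv2.imwrite("pics/placed.png",cv2.resize(I,(560,560),interpolation=cv2.INTER_CUBIC)[:,:,::-1])
E
```

```text
[0.52992115 0.05517424 0.2600732 ] [0.14689159 0.98914908 0.00108551 0.00240333] [-0.09365115 -0.36607084 -0.533266  ]
54 127 x [-35.7  31.9] y [-25.6 -15.2  22.6]
60 72 x [-33.7  27.4] y [-26.1 -15.   16.5]
66 49 x [-25.1  22.2] y [-19.  -14.8  -2.4]
72 48 x [-25.2  24.1] y [-17.8 -14.4  -0.5]
78 48 x [-24.4  24. ] y [-17.9 -14.8  11.6]
84 50 x [-24.2  19.8] y [-17.6 -15.1  13.2]
90 41 x [-23.8  20.1] y [-17.9 -14.7   0.9]
96 47 x [-23.4  20.3] y [-19.1 -15.2  12.7]
102 44 x [-23.8  20.3] y [-18.9 -15.3  10.2]
108 50 x [-25.5  20. ] y [-18.7 -15.4  13.6]
114 74 x [-25.2  20.1] y [-19.1 -13.1  17.1]
120 114 x [-23.1  18.7] y [-17.3   1.5  19.2]
top z 120.23320811672095 [113.39992334 122.54615633]
bar 46 z 0.2615 rect [627.8  28.9] [63.9  8.1] 72.7
```

View pics/placed.png

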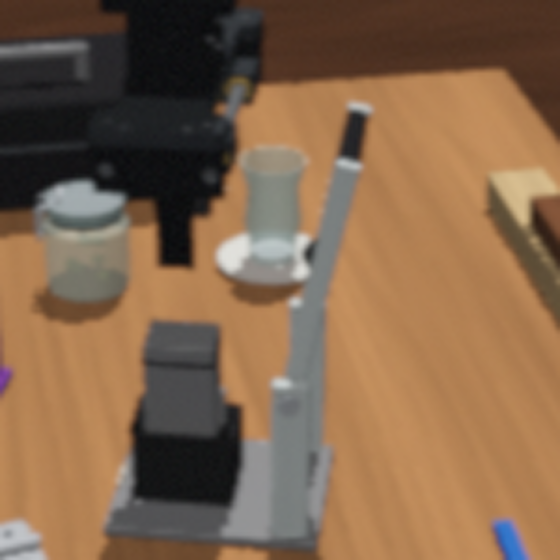

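The pack is seated in the well: its body is at (182,375) above the black well, top about 121 mm, matching 122 mm on the sprung floor. Next I rise, turn 90° and go over the clamp bar.

Call:
servo_tool(
  travel=[
    [0,0,-0.4],
    [0,0,-0.9],
    [0,0,-1],
    [0,0,-1],
  ],
  rot=[
    [0,0,0],
    [0,0,0],
    [0,0,0],
    [0,0,0],
  ],
  grip=[70,70,70,70],
)

```text
t: 13.28
position: [0.5284, 0.0553, 0.3569]
tool_rot: [0.147, 0.989, -0.0, -0.001]
wrist_force: [-0.2, 0.6, -1.2]
grip_width: 0.0609
grasp_force: 0.0
```

Call:
servo_tool(
  travel=[
    [0,0,-0.4],
    [-0.1,0,-0.45],
    [-0.2,0,-0.45],
    [-0.4,0,-0.45],
    [-0.6,0,-0.45],
    [-0.8,0,-0.45],
    [-1,0,-0.45],
    [-1,0,-0.45],
    [-1,0,-0.45],
    [-1,0,-0.45],
  ],
  rot=[
    [0,0,0.11],
    [0,0,0.22],
    [0,0,0.33],
    [0,0,0.44],
    [0,0,0.55],
    [0,0,0.66],
    [0,0,0.77],
    [0,0,0.88],
    [0,0,1],
    [0,0,1],
  ],
  grip=[70,70,70,70,70,70,70,70,70,70],
)

```text
t: 14.52
position: [0.6238, 0.0264, 0.4]
tool_rot: [0.803, 0.596, -0.002, -0.001]
wrist_force: [-0.3, -0.6, 0.0]
grip_width: 0.061
grasp_force: 0.0
```

Call:
servo_tool(
  travel=[
    [0,0,0],
    [0,0,0],
  ],
  rot=[
    [0,0,0],
    [0,0,0],
  ],
  grip=[70,70],
)

```text
t: 14.78
position: [0.6242, 0.0262, 0.4022]
tool_rot: [0.803, 0.596, -0.0, -0.0]
wrist_force: [-0.4, 0.7, -0.3]
grip_width: 0.0613
grasp_force: 0.0
```

```bash
python3 - <<'E'
from bench import observe, snapshot
from h import *
s=observe();print(s["position"],s["tool_rot"],np.round(s["qpos"],2),s["t"])
S=snapshot("side");T=snapshot("top");PT=cloud(T)
v,u=np.mgrid[:480,:640];m=(u>262)&(u<320)&(v>165)&(v<200)&(T["img"].max(2)<70)&(PT[...,2]>.2)&(PT[...,2]<.28);print(m.sum())
f=lambda I,a,b,c,d:cv2.resize(I[b:d,a:c],(400,400*(d-b)//(c-a)),interpolation=cv2.INTER_CUBIC)
cv2.imwrite("pics/bar.png",np.hstack([f(T["img"],220,110,370,260),f(S["img"],260,60,430,230)])[:,:,::-1])
E
```

```text
[0.62423663 0.0261898  0.40224314] [ 8.02832647e-01  5.96204328e-01 -2.70379176e-04 -2.58930516e-04] [-0.59  0.35  0.66  1.54 -0.22  1.33 -0.2 ] 14.775
54
```

View pics/bar.png

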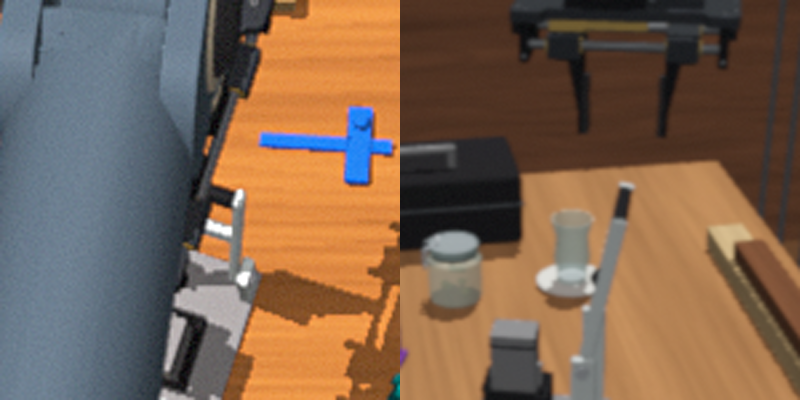

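The open fingers straddle the bar: in the right crop the tips are at (583,130) and (663,130), with the bar at (623,200). Descend and close on it.

Call:
servo_tool(
  travel=[
    [0,0.03,0.3],
    [0,0.03,0.6],
    [0,0.03,0.8],
    [0,0.03,0.96],
    [0,0.03,0.96],
  ],
  rot=[
    [0,0,0],
    [0,0,0],
    [0,0,0],
    [0,0,0],
    [0,0,0],
  ],
  grip=[70,70,70,70,70],
)

```text
t: 15.5
position: [0.6268, 0.0254, 0.3057]
tool_rot: [0.803, 0.596, -0.001, -0.001]
wrist_force: [-0.1, 0.0, -0.0]
grip_width: 0.0608
grasp_force: 0.0
```

Call:
servo_tool(
  travel=[
    [0,0,0],
    [0,0,0],
    [0,0,0],
    [0,0,0],
    [0,0,0],
    [0,0,0],
  ],
  rot=[
    [0,0,0],
    [0,0,0],
    [0,0,0],
    [0,0,0],
    [0,0,0],
    [0,0,0],
  ],
  grip=[5,5,5,5,5,5],
  force=25,
)

```text
t: 16.25
position: [0.6261, 0.0257, 0.3066]
tool_rot: [0.803, 0.596, -0.001, -0.002]
wrist_force: [-4.2, 0.3, 3.7]
grip_width: 0.013
grasp_force: 25.0
```

```bash
python3 -c "
from bench import observe
s=observe();print(s['position'],s['wrist_force'],s['grip_width'],s['moment'])"
```

```text
[0.62611173 0.0256607  0.30662545] [-4.21600891  0.32699787  3.72566984] 0.01304789707252974 [0.09575715 1.13272729 0.01309195]
```

Call:
servo_tool(
  travel=[
    [0,-0.105,-0.017],
    [0,-0.224,-0.028],
    [0,-0.344,-0.029],
    [0,-0.464,-0.021],
    [0,-0.582,-0.003],
    [0,-0.699,0.025],
    [0,-0.771,0.047],
    [0,-0.771,0.047],
  ],
  rot=[
    [0,0,0],
    [0,0,0],
    [0,0,0],
    [0,0,0],
    [0,0,0],
    [0,0,0],
    [0,0,0],
    [0,0,0],
  ],
  grip=[5,5,5,5,5,5,5,5],
)

```text
t: 17.25
position: [0.5572, 0.0468, 0.3054]
tool_rot: [0.803, 0.595, 0.005, 0.004]
wrist_force: [4.4, -2.1, 8.0]
grip_width: 0.0127
grasp_force: 25.0
```

```bash
python3 - <<'E'
from bench import observe
s=observe();print(s['position'],s['wrist_force'],s['grip_width'],s['moment'])
p=s['position'];ex=(p[0]-.5977)*.957-(p[1]-.0345)*.291;dz=p[2]-.051-.109
print(ex,dz,(ex**2+dz**2)**.5)
E
```

```text
[0.55717896 0.04683797 0.30540265] [ 4.40863707 -2.10877542  7.97626373] 0.01267086359618006 [-0.44933185 -1.14759781  0.01163404]
-0.042368989831542615 0.14540265022758408 0.1514498662678529
```

Call:
servo_tool(
  travel=[
    [0,-0.112,0.042],
    [0,-0.221,0.093],
    [0,-0.325,0.153],
    [0,-0.424,0.22],
    [0,-0.517,0.296],
    [0,-0.604,0.379],
    [0,-0.674,0.457],
    [0,-0.739,0.539],
    [0,-0.739,0.539],
  ],
  rot=[
    [0,0,0],
    [0,0,0],
    [0,0,0],
    [0,0,0],
    [0,0,0],
    [0,0,0],
    [0,0,0],
    [0,0,0],
    [0,0,0],
  ],
  grip=[5,5,5,5,5,5,5,5,5],
)

```text
t: 18.38
position: [0.4841, 0.0693, 0.2493]
tool_rot: [0.803, 0.596, 0.002, 0.001]
wrist_force: [1.6, 0.4, 3.3]
grip_width: 0.0123
grasp_force: 24.8
```

```bash
cat > arc.py <<'E'
from bench import observe
import math
s=observe();print(s['position'],s['wrist_force'],s['grip_width'],s['t'])
p=s['position'];ex=(p[0]-.5977)*.957-(p[1]-.0345)*.291;dz=p[2]-.051-.109
th=math.atan2(dz,-ex);f=s['wrist_force'];fx=f[0]*.957-f[1]*.291
print('ex,dz,r',ex,dz,math.hypot(ex,dz),'theta',th,'F square',f[2]*math.cos(th)+fx*math.sin(th),'radial out',-fx*math.cos(th)+f[2]*math.sin(th))
E
python3 arc.py
```

```text
[0.48414404 0.06932073 0.24925188] [1.58750584 0.44212969 3.25439423] 0.012257555278158897 18.375
ex,dz,r -0.11880588547101331 0.08925188310155273 0.14859588506996002 theta 0.6442950420234848 F square 3.4371972702742 radial out 0.8428990258091016
```

Call:
servo_tool(
  travel=[
    [0,-0.035,0.05],
    [0,-0.067,0.1],
    [0,-0.097,0.15],
    [0,-0.125,0.205],
    [0,-0.17,0.3],
    [0,-0.17,0.3],
  ],
  rot=[
    [0,0,0],
    [0,0,0],
    [0,0,0],
    [0,0,0],
    [0,0,0],
    [0,0,0],
  ],
  grip=[5,5,5,5,5,5],
)

```text
t: 19.12
position: [0.4671, 0.0746, 0.2184]
tool_rot: [0.803, 0.596, 0.001, 0.0]
wrist_force: [0.5, 1.2, 0.0]
grip_width: 0.013
grasp_force: 24.9
```

```bash
python3 arc.py
```

```text
[0.46711044 0.07455661 0.21842847] [0.51659044 1.22983068 0.02950449] 0.013004934565208041 19.125
ex,dz,r -0.13663068220945473 0.05842847426070079 0.14859956233264748 theta 0.4041029496129064 F square 0.0807976136103774 radial out -0.11390129579189812
```

Call:
servo_tool(
  travel=[
    [0,-0.015,0.035],
    [0,-0.028,0.07],
    [0,-0.04,0.105],
    [0,-0.051,0.14],
  ],
  rot=[
    [0,0,0],
    [0,0,0],
    [0,0,0],
    [0,0,0],
  ],
  grip=[5,5,5,5],
)

```text
t: 19.62
position: [0.4623, 0.076, 0.2051]
tool_rot: [0.803, 0.596, 0.001, -0.0]
wrist_force: [-1.9, 1.3, 9.7]
grip_width: 0.0122
grasp_force: 24.2
```

```bash
python3 arc.py
```

```text
[0.46227703 0.07602838 0.20513145] [-1.88226931  1.28214886  9.69722307] 0.012168121646789033 19.625
ex,dz,r -0.14168454269957334 0.04513145474452239 0.14869888314087668 theta 0.30837326218169775 F square 8.579829800436357 radial out 5.0150605529532015
```

Call:
servo_tool(
  travel=[
    [0,-0.002,0.006],
    [0,-0.004,0.012],
    [0,-0.006,0.018],
    [0,-0.008,0.025],
  ],
  rot=[
    [0,0,0],
    [0,0,0],
    [0,0,0],
    [0,0,0],
  ],
  grip=[5,5,5,5],
)

```text
t: 20.12
position: [0.4615, 0.0763, 0.2027]
tool_rot: [0.803, 0.596, 0.001, -0.0]
wrist_force: [-2.6, 1.2, 9.9]
grip_width: 0.0122
grasp_force: 24.2
```

```bash
python3 arc.py
```

```text
[0.46152242 0.07627599 0.20272394] [-2.58106806  1.19676437  9.87952679] 0.012208061951594549 20.125
ex,dz,r -0.14247875578286187 0.042723937930002745 0.14874653179714517 theta 0.29133001199334013 F square 8.653728334912236 radial out 5.537244711868361
```

Call:
servo_tool(
  travel=[
    [0,-0.004,0.006],
    [0,-0.007,0.012],
    [0,-0.01,0.018],
    [0,-0.012,0.025],
  ],
  rot=[
    [0,0,0],
    [0,0,0],
    [0,0,0],
    [0,0,0],
  ],
  grip=[5,5,5,5],
)

```text
t: 20.62
position: [0.4608, 0.0765, 0.2003]
tool_rot: [0.803, 0.596, 0.001, 0.0]
wrist_force: [-0.8, 0.9, 9.8]
grip_width: 0.0124
grasp_force: 24.2
```

```bash
python3 arc.py
```

```text
[0.46075187 0.07654011 0.20034058] [-0.78483982  0.88039742  9.81283543] 0.01243684359174556 20.625
ex,dz,r -0.14329303057383674 0.04034057982003268 0.1488632089915132 theta 0.27442233518196674 F square 9.172692036474503 radial out 3.6287860016218803
```

Call:
servo_tool(
  travel=[
    [0,-0.002,0.007],
    [0,-0.004,0.014],
    [0,-0.006,0.02],
  ],
  rot=[
    [0,0,0],
    [0,0,0],
    [0,0,0],
  ],
  grip=[5,5,5],
)

```text
t: 21.0
position: [0.4602, 0.0767, 0.1983]
tool_rot: [0.803, 0.596, 0.001, 0.0]
wrist_force: [-1.1, 0.8, 9.3]
grip_width: 0.0126
grasp_force: 24.2
```

Call:
servo_tool(
  travel=[
    [0,-0.002,0.007],
    [0,-0.004,0.014],
    [0,-0.006,0.02],
  ],
  rot=[
    [0,0,0],
    [0,0,0],
    [0,0,0],
  ],
  grip=[5,5,5],
)

```text
t: 21.38
position: [0.4596, 0.0769, 0.1963]
tool_rot: [0.803, 0.596, 0.001, 0.0]
wrist_force: [-0.8, 0.3, 9.6]
grip_width: 0.0124
grasp_force: 24.2
```

Call:
servo_tool(
  travel=[
    [0,-0.002,0.007],
    [0,-0.004,0.014],
    [0,-0.006,0.02],
  ],
  rot=[
    [0,0,0],
    [0,0,0],
    [0,0,0],
  ],
  grip=[5,5,5],
)

```text
t: 21.75
position: [0.4591, 0.0771, 0.1943]
tool_rot: [0.803, 0.596, 0.001, 0.0]
wrist_force: [-0.4, 0.9, 9.7]
grip_width: 0.0123
grasp_force: 24.2
```

Call:
servo_tool(
  travel=[
    [0,-0.002,0.007],
    [0,-0.004,0.014],
    [0,-0.006,0.02],
  ],
  rot=[
    [0,0,0],
    [0,0,0],
    [0,0,0],
  ],
  grip=[5,5,5],
)

```text
t: 22.12
position: [0.4586, 0.0772, 0.1924]
tool_rot: [0.803, 0.596, 0.002, 0.0]
wrist_force: [-0.7, 0.1, 9.8]
grip_width: 0.0122
grasp_force: 24.2
```

Call:
servo_tool(
  travel=[
    [0,-0.002,0.007],
    [0,-0.003,0.014],
    [0,-0.005,0.02],
  ],
  rot=[
    [0,0,0],
    [0,0,0],
    [0,0,0],
  ],
  grip=[5,5,5],
)

```text
t: 22.5
position: [0.4582, 0.0773, 0.1906]
tool_rot: [0.803, 0.596, 0.002, 0.0]
wrist_force: [-0.8, 0.4, 12.9]
grip_width: 0.0127
grasp_force: 24.0
```

Call:
servo_tool(
  travel=[
    [0,-0.001,0.003],
    [0,-0.001,0.006],
  ],
  rot=[
    [0,0,0],
    [0,0,0],
  ],
  grip=[5,5],
)

```text
t: 22.75
position: [0.4581, 0.0773, 0.1901]
tool_rot: [0.803, 0.596, 0.002, 0.0]
wrist_force: [-1.8, 0.9, 13.6]
grip_width: 0.0128
grasp_force: 23.9
```

```bash
python3 arc.py
```

```text
[0.45810612 0.07734039 0.19011829] [-1.84441957  0.89611855 13.60902316] 0.012757244859641421 22.75
ex,dz,r -0.14605789361668178 0.030118294296953882 0.14913088190948198 theta 0.20335752443897706 F square 12.919451568740968 radial out 4.732596799489558
```

Call:
servo_tool(
  travel=[
    [0,-0.002,0.004],
    [0,-0.003,0.008],
  ],
  rot=[
    [0,0,0],
    [0,0,0],
  ],
  grip=[5,5],
)

```text
t: 23.0
position: [0.458, 0.0774, 0.1895]
tool_rot: [0.803, 0.596, 0.002, 0.0]
wrist_force: [-2.0, 0.1, 16.5]
grip_width: 0.0125
grasp_force: 23.8
```

```bash
python3 arc.py
```

```text
[0.45796767 0.07737591 0.18950992] [-2.00128793  0.1467263  16.50523666] 0.01246137045095986 23.0
ex,dz,r -0.146200733580279 0.0295099230858447 0.14914922078222262 theta 0.1991692039378841 F square 15.791563202184827 radial out 5.184868203075679
```

Call:
servo_tool(
  travel=[
    [0,0,0],
    [0,0,0],
    [0,0,0],
    [0,0,0],
  ],
  rot=[
    [0,0,0],
    [0,0,0],
    [0,0,0],
    [0,0,0],
  ],
  grip=[40,40,40,40],
)

```text
t: 23.5
position: [0.4563, 0.0771, 0.1874]
tool_rot: [0.803, 0.596, -0.0, -0.0]
wrist_force: [-0.1, -0.3, -0.5]
grip_width: 0.0338
grasp_force: 0.0
```

Call:
servo_tool(
  travel=[
    [0,0,-0.1],
    [0,0,-0.3],
    [0,0,-0.7],
    [0,0,-1],
    [0,0,-1],
  ],
  rot=[
    [0,0,0],
    [0,0,0],
    [0,0,0],
    [0,0,0],
    [0,0,0],
  ],
  grip=[40,40,40,40,40],
)

```text
t: 24.12
position: [0.4578, 0.0773, 0.2903]
tool_rot: [0.803, 0.596, 0.003, 0.0]
wrist_force: [-0.7, -0.5, -0.0]
grip_width: 0.0347
grasp_force: 0.0
```

```bash
python3 - <<'E'
from bench import observe, snapshot
from h import *
s=observe();print(s["position"],s["wrist_force"],s["t"])
S=snapshot("side");P=cloud(S);v,u=np.mgrid[:480,:640]
z=P[...,2];b=(u>270)&(u<360)&(v>150)&(v<260)
ex=(P[...,0]-.5977)*.957-(P[...,1]-.0345)*.291
m=b&(ex<-.13)&(ex>-.17)&(z>.1)&(z<.17)&(S["img"].max(2)<80);print("bar",m.sum(),np.median(ex[m]),np.median(z[m]),z[m].max())
cv2.imwrite("pics/end.png",cv2.resize(S["img"][110:260,250:400],(560,560),interpolation=cv2.INTER_CUBIC)[:,:,::-1])
E
```

```text
[0.45783875 0.07726406 0.29031729] [-0.71572322 -0.52316817 -0.00345697] 24.125
bar 77 -0.14357857534805524 0.14910833903184184 0.15215463416396724
```

View pics/end.png

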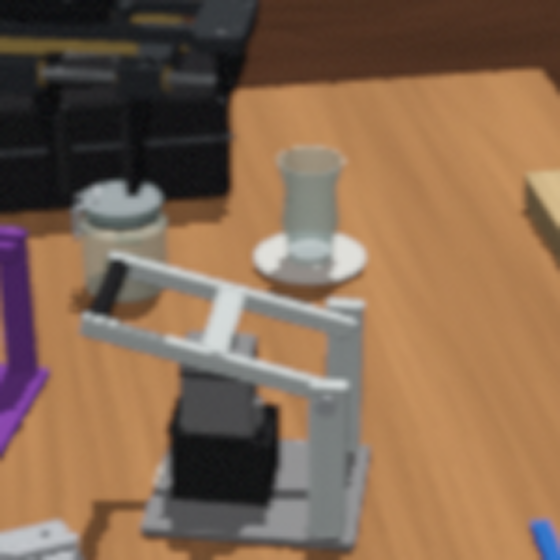

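The fork lies over the pack, with its bar at (108,288) and the pad carrier at (225,320). The pack stands upright in the well, and the gripper is clear above. One number check of the pack's height before handing in.

```bash
python3 - <<'E'
from bench import snapshot
from h import *
for n,S in(("before",np.load("side3.npz")),("now",snapshot("side"))):
    P=cloud(S);v,u=np.mgrid[:480,:640];d=P[...,:2]-np.array([.526,.0563])
    x=d[...,0]*.957-d[...,1]*.291;y=d[...,0]*.291+d[...,1]*.957;z=P[...,2]
    f=(abs(x)<22)&(abs(x)<.022)&(y<.0)&(y>-.023)&(z>.06)&(z<.16)&(u>270)&(u<360)
    t=(abs(x)<.022)&(abs(y)<.02)&(z>.1)&(z<.135)&(u>270)&(u<360)
    print(n,"front",np.histogram(z[f]*1000,bins=range(60,140,4))[0].tolist(),"top",np.histogram(z[t]*1000,bins=range(100,136,2))[0].tolist())
E
```

```text
before front [25, 26, 25, 27, 20, 27, 29, 26, 26, 24, 28, 28, 27, 31, 34, 53, 0, 0, 0] top [17, 11, 15, 13, 14, 13, 15, 16, 8, 40, 92, 21, 0, 0, 0, 0, 0]
now front [33, 23, 28, 22, 28, 26, 23, 29, 25, 26, 14, 5, 2, 10, 0, 0, 2, 17, 16] top [8, 7, 3, 2, 0, 15, 34, 5, 0, 0, 0, 0, 1, 1, 7, 24, 19]
```

```bash
python3 -c "
from bench import ticket
print(ticket.job_done())"
```

```text
the job is handed in; nothing more can be done
None
```

I handed the job in at about 24 s. The pack stands in the well with its rib in the slot, pressed home at about 15.8 N on the bar, and its underside measures about 23–24 mm above the table. The clamp is holding it, the gripper is clear, and no bystander was touched as far as I could see; the hand-in returned no verdict, and the pad's force after release was not measured directly.

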